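# Index the parts carousel and fetch the second V block

### The job

Turn the blue parts carousel by the black bar knob at its centre until the loose V block stands right at the red pointer at the carousel's front. Then lift the V block off and set it down, V upward, in the middle of the yellow outline on the dark steel bar, its groove in line with the groove of the V block fixed there, so that the two can carry a tube.

Things in the scene. Friction and masses are not known exactly. Their poses are not given: they have to be found in the camera images.
- v_block: Loose steel V block, 34 mm (x) by 40 mm (y) by 30 mm tall, 0.28 kg, on the carousel, left or right of the front bay; the other bays hold a puck, a black ring, nuts and a plate scrap. Origin: centre of its underside; z up. The open V groove runs along its x axis. The flat sides to grip are 40 mm apart, along its y axis; grip from above, about 24 mm over its underside.
- knob (a point): Centre of the black bar knob on the carousel's hub, on the turning axis, 66 mm above the table. Bar: 56 mm long (its x axis), 16 mm thick (its y axis), 26 mm tall; a 26 mm thick column below it. Knob and tray turn as one about the vertical, either way, with light friction (0.05 N m), and stay where left. The V block starts 35 to 85 degrees from the pointer: one twist the short way will do.
- carousel_base: Fixed dark steel base under the blue tray; origin on the turning axis at table height. Its -x axis points, roughly towards the robot, to the red diamond-shaped pointer 146 mm from the axis. Tray: 250 mm across, six bays marked by white radial lines, centred 84 mm from the axis, parts lying loose on it; floor 22 mm above the table, lip at the edge 3 mm higher.
- outline (a point): Centre of the yellow outline (58 by 57 mm) on the top of a fixed dark steel bar, 190 by 60 by 8 mm, right of the carousel; 8 mm above the table. Its x axis runs along the bar, away from the robot, in line with the groove of the V block fixed on the bar 110 mm further along x. The loose V block goes here, its x axis along this x axis, either way round.
Things that resemble listed ones, but are neither listed nor needed, are in the scene too. Of the things shaped like the v_block, the steel one is meant.

How it is judged:
By the outcome, as a careful person would: the job done as asked, in the order asked, and still so for the second after the job is handed in, with the robot touching nothing.
It also fails if it takes over 48 s, if anything falls off the work surface, if the arm or the gripper's body presses on something with over 40 N, if the wrist force passes 120 N, or if a joint passes its speed limit or range.

### The arm

A 6-joint arm with a two-finger parallel gripper is mounted at the origin on a cart in front of the work surface, level with it; the furniture and walls round the work are solid. World frame = base frame: x ahead of the robot, y to its left, z up, the work surface at z = 0. Lengths are in m, angles in rad, forces in N, time in s.
With the tool pointing down it reaches from about 0.375 to 0.975 m from the base axis. Payload 3.8 kg.
Tool frame: the origin (TCP) lies at the very end of the fingers, on their centre line; the grasp point (between the pads) lies 19 mm behind it (ctrl.grasp_offset is the distance from the TCP to the grasp point, in m); z points along the fingers, y is the line along which they close (so a half turn about z gives the same grasp; the last joint's range is limited). The gripper opens to 88 mm and grips with 3 to 60 N. Pads are 18 mm wide; open, the fingers measure 123 mm over their backs; the gripper's body (75 mm by 187 mm) begins 45 mm behind the grasp point.
Start: joints at [1.31, 0.264, 1.604, -0, 1.274, -0.037], TCP at [0.15, 0.658, 0.239] pointing down, gripper open.
Joint ranges: [-2.63, 2.63], [-0.94, 2.18], [0.31, 2.57], [-1.31, 4.45], [0, 2.66], [-2.55, 2.55]. Speed limits (rad/s): [2.57, 2.57, 3.14, 3.14, 3.14, 3.14].

### API

Orientations are given as a unit quaternion [w, x, y, z].
In Python, from rig import status, imaging, ctrl gives the robot as it stands.
- The arm moves only by the tool step_arm, never from a script. Its argument "plan" is a list of rows, each an object of numbers: "dx", "dy", "dz": the shift along the tool's x, y, z in mm; "ax", "ay", "az": the turn, a rotation vector about the tool's x, y, z in rad; "hand": the closure, from 0 (fully open) to 1 (shut). In form: [{"dx": .., "dy": .., "dz": .., "ax": .., "ay": .., "az": .., "hand": ..}, ...]. A call has 1 to 20 rows; each row is the pose to reach, as a shift and turn from the pose commanded when the call began, along the tool's axes at that moment; what a row does not reach only later rows make up. A row lasts 1/10 s, in which the tool goes at most 50 mm and 8.59 degrees, less where a joint would pass 70% of its speed; a pose out of reach is approached as far as the arm can. A call with a gripper value outside its range is refused whole. The fingers move at their own pace and stop on an object; the grip force is fixed at half the most. Time passes only in rows, so rows that repeat a pose let the fingers close. It gives the time, the measured TCP pose, the force, the opening and the grip force at its end, in the units of the state.
- status.sense(): the state, without advancing time (a new reading comes with each control period).
- imaging.get_image(name): name is "scene" or "top"; returns (picture, depth): 420x560x3 uint8, blue, green, red; 420x560 float32, m along the optical axis (not along the pixel's ray), 0 where there is no reading.
- imaging.get_calibration(name): a dict with "camera_matrix" (3x3 intrinsics, pixels), "eye" and "rotation" of the camera in the world. Camera axes: x right, y up, looking along -z (the intrinsics and any distortion apply to the point x, -y, -z); pixel columns grow to the right and rows downward; lengths in m; the calibration is good to about 2 mm. A picture is of the moment at which its call begins. get_calibration takes no time and is no camera call.
- ctrl.hand_in(): hands the job in; it is judged then, once.
The state is a dict: "clock": time; "q": joint angles; "qvel": joint speeds; "effort": joint torques, N m; "eef_pos": TCP position; "orientation": TCP orientation; "contact_force": force on the tool from outside, world axes, zero at the start; "ft_torque": the same for the moment, N m; "opening": finger opening in m; "grasp_force": force on a finger pad.
Only numpy, scipy, OpenCV 4.12 (cv2) and the standard library are available. Lean on these libraries where they do the work, as an engineer would, in place of code of your own. Each camera call takes 0.05 s, during which the arm holds its last target. There are 200 camera calls.

## Working session

There is one attempt and no reset: what is moved stays moved. The work goes in short steps, Python scripts to look and compute and a tool call to move; the robot and the scene stay as the last step left them, time stands still between calls to the robot, and variables do not carry over. Pictures are saved under pics/ and viewed, at most 10 in all, crops included, and the job is handed in when it is done.

Besides the shell and the picture viewer there is one more tool, called after ">>>" as name([rows], argument=value, ...), one row to a line, values as JSON. step_arm: Moves the arm, as the interface text tells. Its arguments: {"type":"object","properties":{"plan":{"type":"array","items":{"type":"object","properties":{"dx":{"type":"number"},"dy":{"type":"number"},"dz":{"type":"number"},"ax":{"type":"number"},"ay":{"type":"number"},"az":{"type":"number"},"hand":{"type":"number"}}}}},"required":["plan"]}

```bash
mkdir -p pics
cat > h.py <<'E'
import numpy as np, cv2
from rig import status, imaging, ctrl
def save(name,fn):
    im,d=imaging.get_image(name); np.savez('pics/'+fn+'.npz',im=im,d=d); cv2.imwrite('pics/'+fn+'.png',im); return im,d
def px2w(name,u,v,z=None,d=None):
    c=imaging.get_calibration(name);K=np.array(c['camera_matrix']);R=np.array(c['rotation']);e=np.array(c['eye'])
    r=np.array([(u-K[0,2])/K[0,0],-(v-K[1,2])/K[1,1],-1.]); r=R@r
    return e+r*((z-e[2])/r[2] if z is not None else d)
E
python3 - <<'E'
from h import *
save('top','top0');save('scene','sc0')
for n in('top','scene'):print(imaging.get_calibration(n))
print(status.sense())
E
```

```text
{'camera_matrix': array([[515.9119547 ,   0.        , 272.77187385],
       [  0.        , 515.9119547 , 209.20212122],
       [  0.        ,   0.        ,   1.        ]]), 'eye': array([ 0.39801126, -0.039481  ,  1.1944163 ]), 'rotation': array([-0.70223225, -0.04752464,  0.03494803,  0.70949976])}
{'camera_matrix': array([[390.83559483,   0.        , 283.27852538],
       [  0.        , 390.83559483, 213.87228864],
       [  0.        ,   0.        ,   1.        ]]), 'eye': array([ 0.19237681, -0.52022695,  0.72631671]), 'rotation': array([ 0.89601126,  0.34636734, -0.10889093, -0.25560958])}
{'clock': 0.1, 'q': array([ 1.31010594e+00,  2.64686382e-01,  1.60517776e+00, -1.15706835e-05,
        1.27374316e+00, -3.68995572e-02]), 'qvel': array([ 2.91633970e-04, -1.68948137e-03, -2.68595527e-03, -1.13687280e-03,
        8.27112476e-05, -2.08881027e-04]), 'effort': array([ 5.20690428e-04, -5.03619111e+01, -3.58070898e+01,  7.29056471e-02,
        2.33958650e-02, -1.99327701e-05]), 'eef_pos': array([0.14964416, 0.65755881, 0.23753899]), 'orientation': array([-1.43863486e-04,  1.11660317e-01,  9.93745923e-01, -9.97015667e-04]), 'contact_force': array([-0.65901815, -0.58130981, -0.87248392]), 'ft_torque': array([ 0.00408753, -0.03676054, -0.05981582]), 'grasp_force': 0.0, 'opening': 0.08818408522815335}
```

View pics/top0.png

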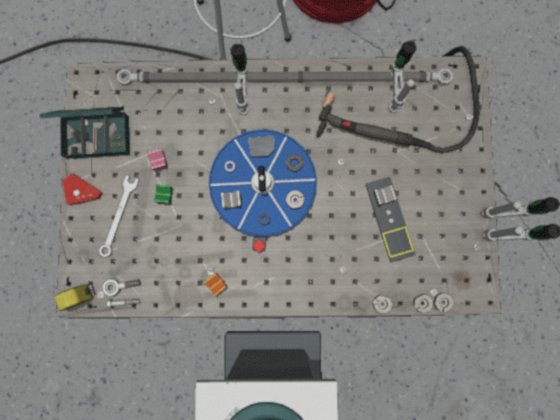

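View pics/sc0.png

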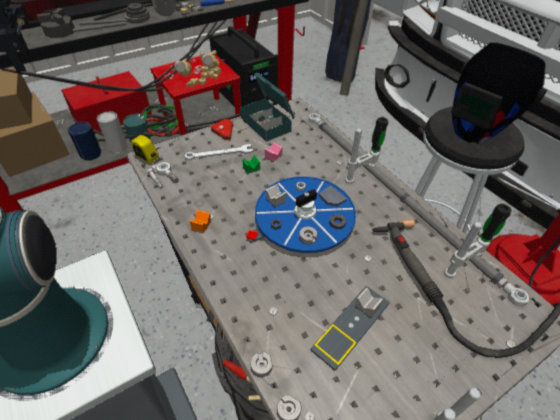

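```bash
cat >> h.py <<'E'
from scipy.spatial.transform import Rotation as Ro
def px2w(name,u,v,z):
    c=imaging.get_calibration(name);K=np.array(c['camera_matrix']);q=c['rotation'];e=np.array(c['eye'])
    if len(q)==4: R=Ro.from_quat([q[1],q[2],q[3],q[0]]).as_matrix()
    r=R@np.array([(u-K[0,2])/K[0,0],-(v-K[1,2])/K[1,1],-1.])
    return e+r*(z-e[2])/r[2]
E
python3 - <<'E'
from h import *
im=np.load('pics/top0.npz')['im']
a=cv2.resize(im[125:257,200:325],None,fx=4.5,fy=4.5,interpolation=cv2.INTER_CUBIC)
b=cv2.resize(im[175:265,365:420],None,fx=4.5,fy=4.5,interpolation=cv2.INTER_CUBIC)
o=np.zeros((594,800,3),np.uint8);o[:a.shape[0],:a.shape[1]]=a[:594,:];o[:b.shape[0],563:563+237]=b[:,:237]
cv2.imwrite('pics/crop0.png',o)
for n,u,v,z in[('axis',262,182,.04),('pointer',259,245,.0),('vb',231,200,.05),('outline',398,241,.008),('fixed',384,195,.038)]:print(n,px2w('top',u,v,z).round(4))
E
```

```text
axis [0.5959 0.0043 0.04  ]
pointer [0.4551 0.0138 0.    ]
vb [0.5541 0.0738 0.05  ]
outline [ 0.4607 -0.305   0.008 ]
fixed [ 0.5631 -0.2707  0.038 ]
```

View pics/crop0.png

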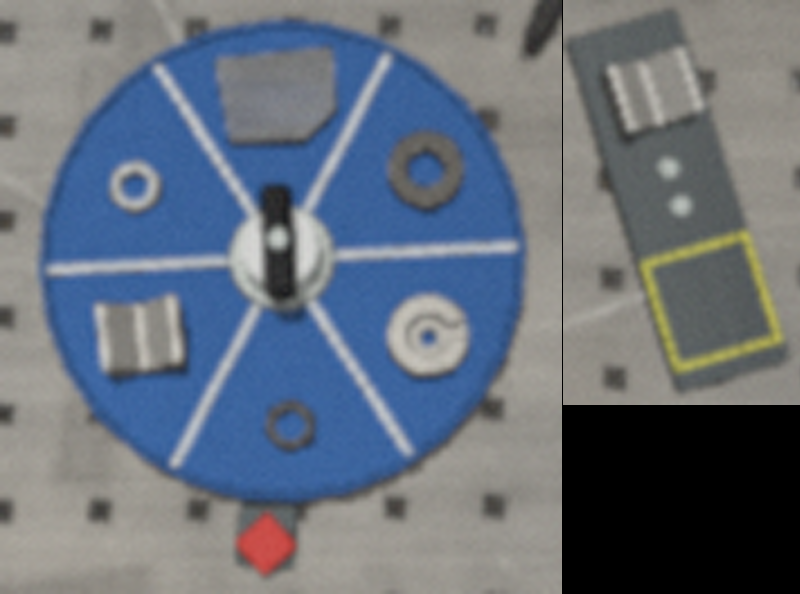

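The crops show the loose V block at left of the carousel (crop 140,337; groove near vertical), the knob bar from (275,187) to (281,298), the pointer tip at (266,543), and the yellow outline with corners at (645,262), (746,237), (779,340), (678,370).

```bash
cat >> h.py <<'E'
def crop(u,v,z,x0=200,y0=125,ox=0,s=4.5): return px2w('top',(u-ox+.5)/s-.5+x0,(v+.5)/s-.5+y0,z)
def yaw(a,b): d=b-a; return np.degrees(np.arctan2(d[1],d[0]))
def move(pos,yawy):
    "world TCP target and yaw (deg) of tool y -> tool shift/turn from the measured pose"
    s=status.sense();q=s['orientation'];R=Ro.from_quat([q[1],q[2],q[3],q[0]])
    t=np.radians(yawy);y=np.array([np.cos(t),np.sin(t),0]);z=np.array([0,0,-1.]);x=np.cross(y,z)
    T=Ro.from_matrix(np.c_[x,y,z])
    print('now',s['eef_pos'].round(4),'yaw_y',np.degrees(np.arctan2(*R.as_matrix()[[1,0],1])).round(2),'d mm',(R.inv().apply(np.array(pos)-s['eef_pos'])*1e3).round(1),'a',(R.inv()*T).as_rotvec().round(4))
E
python3 - <<'E'
from h import *
rim=[crop(u,v,.025) for u,v in[(42,262),(525,250),(285,20),(278,500)]]
print('rim c',(rim[0]+rim[1])/2,(rim[2]+rim[3])/2)
k0,k1=crop(275,187,.079),crop(281,298,.079);k=(k0+k1)/2;print('knob',k,yaw(k1,k0), np.linalg.norm(k0-k1))
for p in [[(158,66),(411,455)],[(388,57),(174,464)],[(47,270),(517,246)]]:
  print('line',crop(*p[0],.022),crop(*p[1],.022))
c=[crop(u,v,.052) for u,v in[(97,303),(178,296),(185,368),(108,375)]];vb=sum(c)/4
print('vb',vb,[np.linalg.norm(c[i]-c[i-1]).round(4) for i in range(4)],yaw(c[3],c[0]),yaw(c[2],c[1]),yaw(c[1],c[0])-90)
for z in(0.0,.01,.02,.03):
  p=crop(266,544,z);print('ptr',z,p,np.linalg.norm(p[:2]-k[:2]),'ang',yaw(k,p)%360,'vb ang',yaw(k,vb)%360)
o=[crop(u,v,.008,365,175,563) for u,v in[(645,262),(746,237),(779,340),(678,370)]]
print('out',sum(o)/4,yaw(o[3],o[0]),yaw(o[2],o[1]),yaw(o[1],o[0])-90)
f=[crop(u,v,.038,365,175,563) for u,v in[(606,63),(683,48),(705,110),(628,135)]];print('fixed',sum(f)/4,yaw(sum(o)/4,sum(f)/4))
move([k[0],k[1],.12],yaw(k1,k0)-90)
E
```

```text
rim c [0.59957917 0.00368212 0.025     ] [0.59903477 0.00448473 0.025     ]
knob [0.5970521 0.0041365 0.079    ] 2.671110927307109 0.054951648264742144
line [0.70051905 0.06787244 0.022     ] [ 0.49721312 -0.06028612  0.022     ]
line [ 0.70361848 -0.05115543  0.022     ] [0.49393102 0.05987798 0.022     ]
line [0.59432981 0.12491715 0.022     ] [ 0.60380021 -0.11587744  0.022     ]
vb [0.55576745 0.07318892 0.052     ] [np.float64(0.0366), np.float64(0.0405), np.float64(0.0363), np.float64(0.0384)] 8.731553488170944 5.399896769313551 4.300935683630598
ptr 0.0 [0.45398567 0.0144402  0.        ] 0.1434369926359845 ang 175.8806462930459 vb ang 120.87410937243266
ptr 0.01 [0.45351703 0.01398876 0.01      ] 0.1438728006922428 ang 176.07337119783222 vb ang 120.87410937243266
ptr 0.02 [0.4530484  0.01353732 0.02      ] 0.14431022673614155 ang 176.2649299026091 vb ang 120.87410937243266
ptr 0.03 [0.45257977 0.01308587 0.03      ] 0.14474925609921363 ang 176.4553287169177 vb ang 120.87410937243266
out [ 0.45898621 -0.30427038  0.008     ] 15.067827016334903 15.548161966440832 13.291473877258511
fixed [ 0.56449076 -0.27336602  0.038     ] 16.326344427820825
now [0.1496 0.6576 0.2375] yaw_y 77.18 d mm [-581.3 -537.6  118.6] a [-5.0000e-04  2.9000e-03  2.8712e+00]
```

>>> step_arm([
  {"dx":-581,"dy":-538,"dz":100,"az":2.87,"hand":0.5},
  {"dx":-581,"dy":-538,"dz":100,"az":2.87,"hand":0.5},
  {"dx":-581,"dy":-538,"dz":100,"az":2.87,"hand":0.5},
  {"dx":-581,"dy":-538,"dz":100,"az":2.87,"hand":0.5},
  {"dx":-581,"dy":-538,"dz":100,"az":2.87,"hand":0.5},
  {"dx":-581,"dy":-538,"dz":100,"az":2.87,"hand":0.5},
  {"dx":-581,"dy":-538,"dz":100,"az":2.87,"hand":0.5},
  {"dx":-581,"dy":-538,"dz":100,"az":2.87,"hand":0.5},
  {"dx":-581,"dy":-538,"dz":100,"az":2.87,"hand":0.5},
  {"dx":-581,"dy":-538,"dz":100,"az":2.87,"hand":0.5},
  {"dx":-581,"dy":-538,"dz":100,"az":2.87,"hand":0.5},
  {"dx":-581,"dy":-538,"dz":100,"az":2.87,"hand":0.5},
  {"dx":-581,"dy":-538,"dz":100,"az":2.87,"hand":0.5},
  {"dx":-581,"dy":-538,"dz":100,"az":2.87,"hand":0.5},
  {"dx":-581,"dy":-538,"dz":100,"az":2.87,"hand":0.5},
  {"dx":-581,"dy":-538,"dz":100,"az":2.87,"hand":0.5},
  {"dx":-581,"dy":-538,"dz":100,"az":2.87,"hand":0.5},
  {"dx":-581,"dy":-538,"dz":100,"az":2.87,"hand":0.5},
  {"dx":-581,"dy":-538,"dz":100,"az":2.87,"hand":0.5},
  {"dx":-581,"dy":-538,"dz":100,"az":2.87,"hand":0.5},
])

```text
$.plan[0]: bad value
```

>>> step_arm([
  {"dx":-58,"dy":-54,"dz":10,"ax":0,"ay":0,"az":0.28,"hand":0.5},
  {"dx":-116,"dy":-108,"dz":20,"ax":0,"ay":0,"az":0.56,"hand":0.5},
])

```text
clock: 0.3
eef_pos: [0.2054, 0.5757, 0.2252]
orientation: [0.0, 0.261, 0.965, -0.0]
contact_force: [0.4, 0.0, 0.2]
opening: 0.0746
grasp_force: 0.0
```

```bash
python3 -c "
from h import *
move([.5975,.004,.135],-87.3)"
```

```text
now [0.2054 0.5757 0.2252] yaw_y 59.79 d mm [-626.4 -296.7   90.6] a [1.0000e-04 1.1000e-03 2.5673e+00]
```

>>> step_arm([
  {"dx":-626,"dy":-297,"dz":90,"ax":0,"ay":0,"az":2.57,"hand":0.5},
  {"dx":-626,"dy":-297,"dz":90,"ax":0,"ay":0,"az":2.57,"hand":0.5},
  {"dx":-626,"dy":-297,"dz":90,"ax":0,"ay":0,"az":2.57,"hand":0.5},
  {"dx":-626,"dy":-297,"dz":90,"ax":0,"ay":0,"az":2.57,"hand":0.5},
  {"dx":-626,"dy":-297,"dz":90,"ax":0,"ay":0,"az":2.57,"hand":0.5},
  {"dx":-626,"dy":-297,"dz":90,"ax":0,"ay":0,"az":2.57,"hand":0.5},
  {"dx":-626,"dy":-297,"dz":90,"ax":0,"ay":0,"az":2.57,"hand":0.5},
  {"dx":-626,"dy":-297,"dz":90,"ax":0,"ay":0,"az":2.57,"hand":0.5},
  {"dx":-626,"dy":-297,"dz":90,"ax":0,"ay":0,"az":2.57,"hand":0.5},
  {"dx":-626,"dy":-297,"dz":90,"ax":0,"ay":0,"az":2.57,"hand":0.5},
  {"dx":-626,"dy":-297,"dz":90,"ax":0,"ay":0,"az":2.57,"hand":0.5},
  {"dx":-626,"dy":-297,"dz":90,"ax":0,"ay":0,"az":2.57,"hand":0.5},
  {"dx":-626,"dy":-297,"dz":90,"ax":0,"ay":0,"az":2.57,"hand":0.5},
  {"dx":-626,"dy":-297,"dz":90,"ax":0,"ay":0,"az":2.57,"hand":0.5},
  {"dx":-626,"dy":-297,"dz":90,"ax":0,"ay":0,"az":2.57,"hand":0.5},
  {"dx":-626,"dy":-297,"dz":90,"ax":0,"ay":0,"az":2.57,"hand":0.5},
  {"dx":-626,"dy":-297,"dz":90,"ax":0,"ay":0,"az":2.57,"hand":0.5},
  {"dx":-626,"dy":-297,"dz":90,"ax":0,"ay":0,"az":2.57,"hand":0.5},
])

```text
clock: 2.1
eef_pos: [0.5987, 0.0055, 0.1355]
orientation: [-0.0, 1.0, 0.023, -0.001]
contact_force: [-0.0, -0.1, -0.0]
opening: 0.0442
grasp_force: 0.0
```

```bash
python3 -c "
from h import *
move([.5975,.004,.050],-87.3)"
```

```text
now [0.5987 0.0055 0.1355] yaw_y -87.37 d mm [-1.2  1.5 85.5] a [-0.0001  0.0012 -0.0012]
```

>>> step_arm([
  {"dx":0,"dy":1.5,"dz":45,"ax":0,"ay":0,"az":0,"hand":0.5},
  {"dx":0,"dy":1.5,"dz":85,"ax":0,"ay":0,"az":0,"hand":0.5},
  {"dx":0,"dy":1.5,"dz":85,"ax":0,"ay":0,"az":0,"hand":0.5},
  {"dx":0,"dy":1.5,"dz":85,"ax":0,"ay":0,"az":0,"hand":1},
  {"dx":0,"dy":1.5,"dz":85,"ax":0,"ay":0,"az":0,"hand":1},
  {"dx":0,"dy":1.5,"dz":85,"ax":0,"ay":0,"az":0,"hand":1},
  {"dx":0,"dy":1.5,"dz":85,"ax":0,"ay":0,"az":0,"hand":1},
  {"dx":0,"dy":1.5,"dz":85,"ax":0,"ay":0,"az":0,"hand":1},
])

```text
clock: 2.9
eef_pos: [0.5975, 0.0039, 0.0502]
orientation: [0.0, 1.0, 0.024, -0.002]
contact_force: [-1.9, -3.9, -17.5]
opening: 0.037
grasp_force: 30.0
```

```bash
python3 -c "
from h import *
move([.598,.004,.050],-87.3+55.4);print(status.sense()['ft_torque'])"
```

```text
now [0.5975 0.0039 0.0502] yaw_y -87.24 d mm [ 0.5 -0.   0.2] a [-0.0012  0.0033 -0.9659]
[-0.83043099  0.62909248  0.01455959]
```

Run:
```python
from h import *
im,_=save('scene','sc1');im2,_=save('top','top1')
a=cv2.resize(im[140:290,215:395],None,fx=3.2,fy=3.2,interpolation=cv2.INTER_CUBIC)[:480,:400+176]
b=cv2.resize(im2[130:250,215:270],None,fx=4,fy=4,interpolation=cv2.INTER_CUBIC)
cv2.imwrite('pics/c1.png',np.hstack([a,b]));print(status.sense())
```

```text
{'clock': 3.0, 'q': array([-3.46857208e-02,  3.03438027e-01,  1.93113608e+00, -8.96437588e-04,
        9.10355560e-01,  1.48847792e+00]), 'qvel': array([ 0.00219375, -0.00053549,  0.00095466, -0.00020656, -0.00138026,
       -0.00109789]), 'effort': array([ 2.69889593e+00, -5.72672009e+01, -3.92579305e+01,  1.33617036e+00,
       -9.78388153e-01,  4.00600943e-02]), 'eef_pos': array([0.59746418, 0.00394216, 0.05020038]), 'orientation': array([ 2.55348664e-04,  9.99708350e-01,  2.40895334e-02, -1.68632267e-03]), 'contact_force': array([ -2.30547726,  -5.17615142, -17.65927822]), 'ft_torque': array([-0.75991667,  0.55947794,  0.08576928]), 'grasp_force': 29.99666378600523, 'opening': 0.037384807860753266}
```

View pics/c1.png

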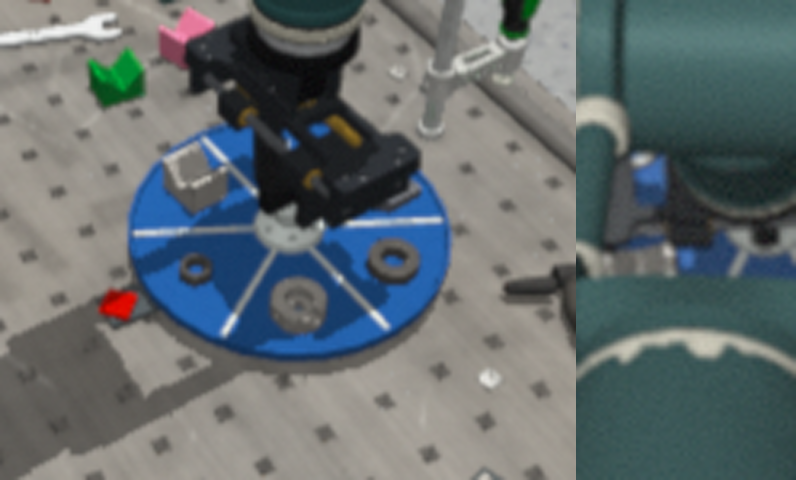

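The picture shows the gripper straddling the hub, but the opening (37 mm) is too wide for the 16 mm bar; I check heights in the first depth picture.

Run:
```python
from h import *
d=np.load('pics/top0.npz')['d']
c=imaging.get_calibration('top');K=c['camera_matrix'];q=c['rotation'];R=Ro.from_quat([q[1],q[2],q[3],q[0]]).as_matrix()
v,u=np.mgrid[:420,:560];r=np.stack([(u-K[0,2])/K[0,0],-(v-K[1,2])/K[1,1],-np.ones_like(u)*1.],-1)@R.T
P=c['eye']+r*d[...,None]
np.set_printoptions(linewidth=200)
print((P[162:204:2,246:282:2,2]*1e3).round().astype(int))
print(P[180,248:278:4,:2].round(3).tolist())
print('vb',(P[190:212:2,218:246:2,2]*1e3).round().astype(int))
```

```text
[[  20   24   25   28   20   23   23   22   25   23   20   22   23   20   20   23   24   20]
 [  25   22   20   20   21   23   21   20   29   21   21   19   23   20   18   20   22   23]
 [  22   24   22   19   19   24   21   79   79   23   21   21   24   23   24   26   19   23]
 [  25   21   25   24 1194   24   83   77   79   77   24   24   23   24   25   21   19   25]
 [  21   22   25   23   23   21   79   81   79   71   23   25   24   21   24   23   22   21]
 [  23   22   20   23   20   22   76   80   79   75   31   25   21   21   21   21   26   20]
 [  25   24   23   22   30   55   78   81   79   76   56   58   25   19   16   23   18   18]
 [  18   25   21   25   51   49   75   78   76   79   57   54   35   20   18   20   21   20]
 [  25   22   25   27   56   55   78   80   82   76   59   57   55   28   22   22   16   23]
 [  24   21   22   31   57   54   80   79   80   78   56   56   53   30 1194   23   21   21]
 [  24   23   22   33   53   52   79   78   81   77   55   56   37   27   25   24   24   22]
 [  23   22   26   31   53   53   76   79   83   78   52   54   29   29   19 
[... 784 characters left out ...]
21   25   26   23   19   23   23   24   23   22   24   22   24   25]]
[[0.604, 0.037], [0.602, 0.028], [0.598, 0.017], [0.594, 0.007], [0.594, -0.002], [0.597, -0.01], [0.602, -0.018], [0.603, -0.027]]
vb [[21 25 21 19 22 20 22 23 23 23 25 17 21 22]
 [22 22 25 24 23 25 22 40 45 48 53 22 22 23]
 [24 26 51 45 45 39 36 39 48 49 49 23 22 25]
 [25 24 51 47 45 39 37 38 44 49 54 22 23 25]
 [21 18 50 52 45 40 34 38 42 46 54 19 26 21]
 [22 21 48 50 45 41 37 41 45 47 48 25 22 19]
 [20 17 53 52 50 44 39 36 43 45 52 29 22 24]
 [23 21 52 47 45 39 35 37 44 45 52 39 23 22]
 [22 21 53 52 47 45 37 37 40 47 40 39 25 23]
 [28 16 22 36 34 29 23 27 23 22 22 22 22 26]
 [21 20 24 23 22 21 23 18 21 24 26 20 24 23]]
```

The hub has a plate of about 36 mm at z ≈ 55 mm below the bar, and that is what the fingers gripped. I open, raise 10 mm and grip the bar.

>>> step_arm([
  {"dx":0,"dy":0,"dz":0,"ax":0,"ay":0,"az":0,"hand":0.45},
  {"dx":0,"dy":0,"dz":0,"ax":0,"ay":0,"az":0,"hand":0.45},
  {"dx":0,"dy":0,"dz":-10,"ax":0,"ay":0,"az":0,"hand":0.45},
  {"dx":0,"dy":0,"dz":-10,"ax":0,"ay":0,"az":0,"hand":0.6},
  {"dx":0,"dy":0,"dz":-10,"ax":0,"ay":0,"az":0,"hand":1},
  {"dx":0,"dy":0,"dz":-10,"ax":0,"ay":0,"az":0,"hand":1},
  {"dx":0,"dy":0,"dz":-10,"ax":0,"ay":0,"az":0,"hand":1},
  {"dx":0,"dy":0,"dz":-10,"ax":0,"ay":0,"az":0,"hand":1},
  {"dx":0,"dy":0,"dz":-10,"ax":0,"ay":0,"az":0,"hand":1},
  {"dx":0,"dy":0,"dz":-10,"ax":0,"ay":0,"az":0,"hand":1},
])

```text
clock: 4.0
eef_pos: [0.5991, 0.004, 0.0611]
orientation: [0.0, 1.0, 0.024, -0.0]
contact_force: [0.4, -3.6, 1.5]
opening: 0.0156
grasp_force: 30.0
```

```bash
python3 -c "
from h import *
move([.598,.004,.060],-87.3+55.4);print(status.sense()['ft_torque'])"
```

```text
now [0.5991 0.004  0.0611] yaw_y -87.25 d mm [-1.1 -0.1  1.1] a [ 3.000e-04  5.000e-04 -9.661e-01]
[-0.4605912   0.24621805  0.09876864]
```

>>> step_arm([
  {"dx":0,"dy":0,"dz":0,"ax":0,"ay":0,"az":-0.03,"hand":1},
  {"dx":0,"dy":0,"dz":0,"ax":0,"ay":0,"az":-0.09,"hand":1},
  {"dx":0,"dy":0,"dz":0,"ax":0,"ay":0,"az":-0.17,"hand":1},
  {"dx":0,"dy":0,"dz":0,"ax":0,"ay":0,"az":-0.26,"hand":1},
  {"dx":0,"dy":0,"dz":0,"ax":0,"ay":0,"az":-0.35,"hand":1},
  {"dx":0,"dy":0,"dz":0,"ax":0,"ay":0,"az":-0.44,"hand":1},
  {"dx":0,"dy":0,"dz":0,"ax":0,"ay":0,"az":-0.53,"hand":1},
  {"dx":0,"dy":0,"dz":0,"ax":0,"ay":0,"az":-0.62,"hand":1},
  {"dx":0,"dy":0,"dz":0,"ax":0,"ay":0,"az":-0.71,"hand":1},
  {"dx":0,"dy":0,"dz":0,"ax":0,"ay":0,"az":-0.8,"hand":1},
  {"dx":0,"dy":0,"dz":0,"ax":0,"ay":0,"az":-0.88,"hand":1},
  {"dx":0,"dy":0,"dz":0,"ax":0,"ay":0,"az":-0.94,"hand":1},
  {"dx":0,"dy":0,"dz":0,"ax":0,"ay":0,"az":-0.966,"hand":1},
  {"dx":0,"dy":0,"dz":0,"ax":0,"ay":0,"az":-0.966,"hand":1},
  {"dx":0,"dy":0,"dz":0,"ax":0,"ay":0,"az":-0.966,"hand":1},
])

```text
clock: 5.5
eef_pos: [0.5993, 0.0037, 0.0611]
orientation: [0.0, 0.874, 0.485, -0.0]
contact_force: [-0.3, -4.9, -0.0]
opening: 0.0157
grasp_force: 30.0
```

Run:
```python
from h import *
move([.598,.004,.060],-87.3+55.4);print(status.sense()['ft_torque'])
im,_=save('scene','sc2')
cv2.imwrite('pics/c2.png',cv2.resize(im[140:290,215:395],None,fx=4,fy=4,interpolation=cv2.INTER_CUBIC))
```

```text
now [0.5993 0.0037 0.0611] yaw_y -31.92 d mm [-0.4 -1.3  1.1] a [ 0.0006  0.0007 -0.0004]
[-0.8621196   0.08446374 -0.00494693]
```

View pics/c2.png

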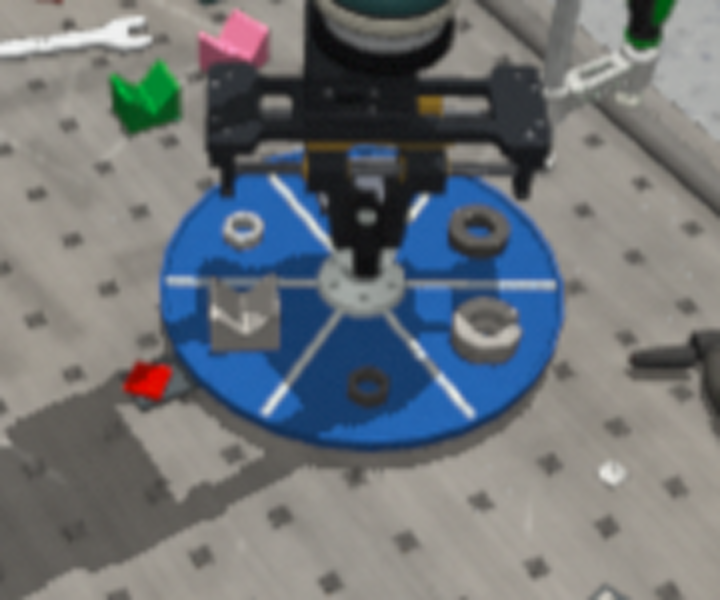

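The picture shows the V block (crop 245,315) standing at the red pointer (150,380). I release and move aside for a check from the top.

>>> step_arm([
  {"dx":0,"dy":0,"dz":0,"ax":0,"ay":0,"az":0,"hand":0.6},
  {"dx":0,"dy":0,"dz":0,"ax":0,"ay":0,"az":0,"hand":0.6},
  {"dx":0,"dy":0,"dz":0,"ax":0,"ay":0,"az":0,"hand":0.6},
  {"dx":0,"dy":0,"dz":-40,"ax":0,"ay":0,"az":0,"hand":0.6},
  {"dx":0,"dy":0,"dz":-90,"ax":0,"ay":0,"az":0,"hand":0.6},
  {"dx":200,"dy":-240,"dz":-100,"ax":0,"ay":0,"az":0,"hand":0},
  {"dx":200,"dy":-240,"dz":-100,"ax":0,"ay":0,"az":0,"hand":0},
  {"dx":200,"dy":-240,"dz":-100,"ax":0,"ay":0,"az":0,"hand":0},
  {"dx":200,"dy":-240,"dz":-100,"ax":0,"ay":0,"az":0,"hand":0},
  {"dx":200,"dy":-240,"dz":-100,"ax":0,"ay":0,"az":0,"hand":0},
  {"dx":200,"dy":-240,"dz":-100,"ax":0,"ay":0,"az":0,"hand":0},
  {"dx":200,"dy":-240,"dz":-100,"ax":0,"ay":0,"az":0,"hand":0},
])

```text
clock: 6.75
eef_pos: [0.4992, 0.3055, 0.1615]
orientation: [-0.001, 0.873, 0.487, 0.0]
contact_force: [0.2, -0.6, 0.8]
opening: 0.0877
grasp_force: 0.0
```

Run:
```python
from h import *
im,_=save('top','top3')
a=cv2.resize(im[165:255,225:300],None,fx=6.5,fy=6.5,interpolation=cv2.INTER_CUBIC)
b=cv2.resize(im[175:265,372:418],None,fx=6.5,fy=6.5,interpolation=cv2.INTER_CUBIC)
print(a.shape,b.shape)
cv2.imwrite('pics/c3.png',np.hstack([a,b]))
```

```text
(585, 488, 3) (585, 299, 3)
```

View pics/c3.png

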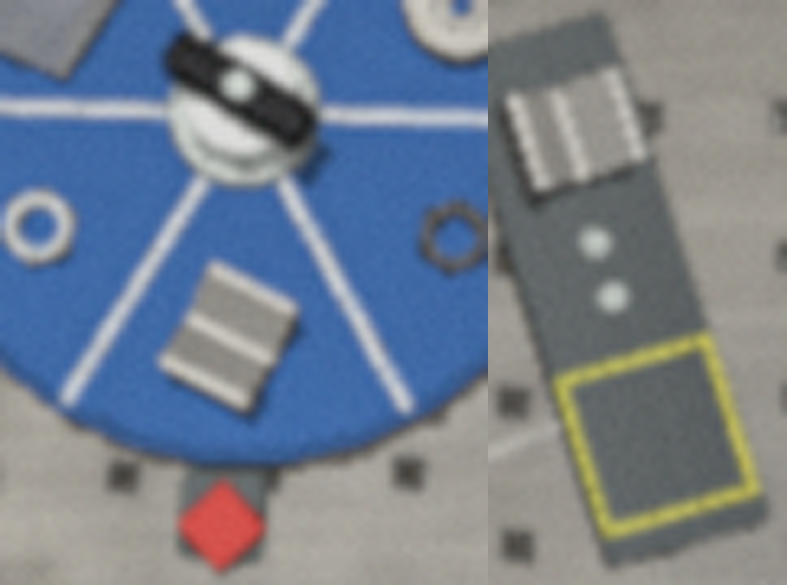

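The picture shows the V block's top corners at (213,260), (300,303), (248,414), (160,363), the pointer at (222,525), and the outline corners at (563,380), (708,340), (757,493), (608,533).

Run:
```python
from h import *
C=lambda u,v,z:crop(u,v,z,225,165,0,6.5)
D=lambda u,v,z:crop(u,v,z,372,175,488,6.5)
ax=np.array([.5985,.004,0])
c=[C(u,v,.052) for u,v in[(213,260),(300,303),(248,414),(160,363)]];vb=sum(c)/4
print('vb',vb,'r',np.linalg.norm((vb-ax)[:2]),[np.linalg.norm(c[i]-c[i-1]).round(4) for i in range(4)])
g=[yaw(C(*p[1],.052),C(*p[0],.052)) for p in[((213,262),(298,303)),((160,363),(248,412))]];print('groove',g,yaw(C(272,362,.037),C(185,320,.037)),'sides+90',yaw(c[3],c[0])+90,yaw(c[2],c[1])+90)
for z in(0,.022):
  p=C(222,525,z);print('ptr',p,yaw(ax,p)%360,'vb',yaw(ax,vb)%360)
o=[D(u,v,.008) for u,v in[(563,380),(708,340),(757,493),(608,533)]];oc=sum(o)/4
print('out',oc,yaw(o[3],o[0]),yaw(o[2],o[1]),yaw(o[1],o[0])-90)
# bar edges and fixed groove
print('bar',yaw(D(610,565,.008),D(497,230,.008)),yaw(D(768,515,.008),D(608,15,.008)))
f0,f1=D(557,95,.023),D(587,178,.023);f=(f0+f1)/2;print('fgroove',f,yaw(f1,f0),'out->f',yaw(oc,f),np.linalg.norm((f-oc)[:2]))
print('side strips',yaw(D(545,190,.038),D(515,98,.038)),yaw(D(640,155,.038),D(612,72,.038)))
# depth cloud of the V block
d=np.load('pics/top3.npz')['d'];c=imaging.get_calibration('top');K=c['camera_matrix'];q=c['rotation'];R=Ro.from_quat([q[1],q[2],q[3],q[0]]).as_matrix()
v,u=np.mgrid[:420,:560];P=c['eye']+(np.stack([(u-K[0,2])/K[0,0],-(v-K[1,2])/K[1,1],-np.ones_like(u)*1.],-1)@R.T)*d[...,None]
for nm,cc,h in(('vb',vb,.031),('fix',f,.017)):
  m=(abs(P[...,0]-cc[0])<.032)&(abs(P[...,1]-cc[1])<.032)&(P[...,2]>h)&(P[...,2]<.07);Q=P[m][:,:2].astype(np.float32);print(nm,m.sum(),cv2.minAreaRect(Q),Q.mean(0))
move([vb[0],vb[1],.12],g[0]-90)
```

```text
vb [0.5169201  0.00884931 0.052     ] r 0.08172390431055263 [np.float64(0.0398), np.float64(0.0334), np.float64(0.0421), np.float64(0.0349)]
groove [np.float64(63.49320338760294), np.float64(60.278247657115145)] 63.54867842034313 sides+90 62.540214081265695 64.50486041583802
ptr [0.4543409  0.01441827 0.        ] 175.8664645032956 vb 176.59819791166794
ptr [0.45330336 0.01342549 0.022     ] 176.28583431110206 vb 176.59819791166794
out [ 0.45909044 -0.30464482  0.008     ] 14.458907986565706 15.538136806376896 14.800016594279668
bar 16.75829736610814 15.516780179637781
fgroove [ 0.56391832 -0.27478597  0.023     ] 17.79204270089278 out->f 15.898912329049034 0.10899741142326874
side strips 16.060549448141447 16.441282204045546
vb 283 ((0.5165539979934692, 0.010205237194895744), (0.03402753174304962, 0.04032537341117859), 62.28904342651367) [0.51637256 0.00998257]
fix 298 ((0.5643313527107239, -0.272944837808609), (0.03439633548259735, 0.041347384452819824), 15.778229713439941) [ 0.5638451 -0.2724583]
now [0.4994 0.3051 0.1614] yaw_y -31.66 d mm [-243.1  170.4   40.9] a [-0.0011 -0.0014 -0.09  ]
```

>>> step_arm([
  {"dx":-242.5,"dy":170,"dz":41,"ax":0,"ay":0,"az":-0.075,"hand":0.25},
  {"dx":-242.5,"dy":170,"dz":41,"ax":0,"ay":0,"az":-0.075,"hand":0.25},
  {"dx":-242.5,"dy":170,"dz":41,"ax":0,"ay":0,"az":-0.075,"hand":0.25},
  {"dx":-242.5,"dy":170,"dz":41,"ax":0,"ay":0,"az":-0.075,"hand":0.25},
  {"dx":-242.5,"dy":170,"dz":41,"ax":0,"ay":0,"az":-0.075,"hand":0.25},
  {"dx":-242.5,"dy":170,"dz":41,"ax":0,"ay":0,"az":-0.075,"hand":0.25},
  {"dx":-242.5,"dy":170,"dz":41,"ax":0,"ay":0,"az":-0.075,"hand":0.25},
  {"dx":-242.5,"dy":170,"dz":41,"ax":0,"ay":0,"az":-0.075,"hand":0.25},
  {"dx":-242.5,"dy":170,"dz":41,"ax":0,"ay":0,"az":-0.075,"hand":0.25},
])

```text
clock: 7.7
eef_pos: [0.5173, 0.0054, 0.1203]
orientation: [-0.0, 0.856, 0.518, 0.0]
contact_force: [-0.3, 0.1, 0.6]
opening: 0.0661
grasp_force: 0.0
```

```bash
python3 -c "
from h import *
move([.517,.0095,.028],-27.4)"
```

```text
now [0.5173 0.0054 0.1203] yaw_y -27.65 d mm [ 3.5 -2.2 92.3] a [-0.0001 -0.0004 -0.0043]
```

>>> step_arm([
  {"dx":0,"dy":0,"dz":45,"ax":0,"ay":0,"az":0,"hand":0.25},
  {"dx":0,"dy":0,"dz":50,"ax":0,"ay":0,"az":0,"hand":0.25},
  {"dx":0,"dy":0,"dz":50,"ax":0,"ay":0,"az":0,"hand":0.25},
])

```text
clock: 8.0
eef_pos: [0.5154, 0.0066, 0.0688]
orientation: [-0.001, 0.855, 0.519, -0.002]
contact_force: [0.4, -0.2, -0.2]
opening: 0.0662
grasp_force: 0.0
```

```bash
python3 -c "
from h import *
move([.517,.0095,.028],-27.4)"
```

```text
now [0.5154 0.0066 0.0688] yaw_y -27.49 d mm [ 3.4  0.3 40.8] a [-0.0042  0.0019 -0.0016]
```

>>> step_arm([
  {"dx":3,"dy":0,"dz":20,"ax":0,"ay":0,"az":0,"hand":0.25},
  {"dx":3,"dy":0,"dz":40,"ax":0,"ay":0,"az":0,"hand":0.25},
  {"dx":3,"dy":0,"dz":40.5,"ax":0,"ay":0,"az":0,"hand":0.25},
  {"dx":3,"dy":0,"dz":40.5,"ax":0,"ay":0,"az":0,"hand":0.25},
  {"dx":3,"dy":0,"dz":40.5,"ax":0,"ay":0,"az":0,"hand":1},
  {"dx":3,"dy":0,"dz":40.5,"ax":0,"ay":0,"az":0,"hand":1},
  {"dx":3,"dy":0,"dz":40.5,"ax":0,"ay":0,"az":0,"hand":1},
  {"dx":3,"dy":0,"dz":40.5,"ax":0,"ay":0,"az":0,"hand":1},
  {"dx":3,"dy":0,"dz":40.5,"ax":0,"ay":0,"az":0,"hand":1},
  {"dx":3,"dy":0,"dz":40.5,"ax":0,"ay":0,"az":0,"hand":1},
])

```text
clock: 9.0
eef_pos: [0.5184, 0.008, 0.0304]
orientation: [-0.0, 0.855, 0.518, -0.0]
contact_force: [-3.4, 0.8, 5.7]
opening: 0.0396
grasp_force: 30.0
```

```bash
python3 -c "
from h import *
move([.459,-.3045,.13],15.6-90)
print(status.sense()['eef_pos'])"
```

```text
now [0.5184 0.008  0.0304] yaw_y -27.63 d mm [-304.4   92.2  -99.7] a [-7.000e-04  5.000e-04  8.164e-01]
[0.51838197 0.00800901 0.03036699]
```

>>> step_arm([
  {"dx":0,"dy":0,"dz":-20,"ax":0,"ay":0,"az":0,"hand":1},
  {"dx":0,"dy":0,"dz":-50,"ax":0,"ay":0,"az":0,"hand":1},
  {"dx":0,"dy":0,"dz":-80,"ax":0,"ay":0,"az":0,"hand":1},
  {"dx":-30,"dy":9,"dz":-80,"ax":0,"ay":0,"az":0.08,"hand":1},
  {"dx":-65,"dy":20,"dz":-80,"ax":0,"ay":0,"az":0.17,"hand":1},
  {"dx":-105,"dy":32,"dz":-80,"ax":0,"ay":0,"az":0.28,"hand":1},
  {"dx":-145,"dy":44,"dz":-80,"ax":0,"ay":0,"az":0.39,"hand":1},
  {"dx":-185,"dy":56,"dz":-80,"ax":0,"ay":0,"az":0.5,"hand":1},
  {"dx":-225,"dy":68,"dz":-80,"ax":0,"ay":0,"az":0.61,"hand":1},
  {"dx":-260,"dy":79,"dz":-80,"ax":0,"ay":0,"az":0.7,"hand":1},
  {"dx":-290,"dy":88,"dz":-80,"ax":0,"ay":0,"az":0.78,"hand":1},
  {"dx":-304,"dy":92,"dz":-80,"ax":0,"ay":0,"az":0.816,"hand":1},
  {"dx":-304,"dy":92,"dz":-80,"ax":0,"ay":0,"az":0.816,"hand":1},
  {"dx":-304,"dy":92,"dz":-80,"ax":0,"ay":0,"az":0.816,"hand":1},
  {"dx":-304,"dy":92,"dz":-80,"ax":0,"ay":0,"az":0.816,"hand":1},
])

```text
clock: 10.5
eef_pos: [0.4592, -0.3027, 0.1092]
orientation: [-0.001, 0.991, 0.137, -0.0]
contact_force: [0.2, -0.2, -3.5]
opening: 0.0399
grasp_force: 30.0
```

```bash
python3 -c "
from h import *
move([.459,-.3045,.0165],15.6-90)
save('scene','sc4')"
```

```text
now [ 0.4592 -0.3027  0.1092] yaw_y -74.28 d mm [-0.6  1.8 92.7] a [-0.0013  0.0004  0.0022]
```

>>> step_arm([
  {"dx":-0.5,"dy":1.5,"dz":35,"ax":0,"ay":0,"az":0,"hand":1},
  {"dx":-0.5,"dy":1.5,"dz":70,"ax":0,"ay":0,"az":0,"hand":1},
  {"dx":-0.5,"dy":1.5,"dz":84,"ax":0,"ay":0,"az":0,"hand":1},
  {"dx":-0.5,"dy":1.5,"dz":86,"ax":0,"ay":0,"az":0,"hand":1},
  {"dx":-0.5,"dy":1.5,"dz":86,"ax":0,"ay":0,"az":0,"hand":1},
  {"dx":-0.5,"dy":1.5,"dz":86,"ax":0,"ay":0,"az":0,"hand":1},
])

```text
clock: 11.15
eef_pos: [0.4607, -0.3064, 0.0255]
orientation: [0.001, 0.991, 0.136, 0.001]
contact_force: [0.1, -1.0, -3.4]
opening: 0.0396
grasp_force: 30.0
```

Run:
```python
from h import *
move([.459,-.3045,.0165],15.6-90)
im,_=save('scene','sc5')
cv2.imwrite('pics/c5.png',cv2.resize(im[265:385,290:440],None,fx=4.5,fy=4.5,interpolation=cv2.INTER_CUBIC))
```

```text
now [ 0.4607 -0.3064  0.0255] yaw_y -74.34 d mm [-1.2 -2.3  8.9] a [ 0.0025 -0.002   0.001 ]
```

View pics/c5.png

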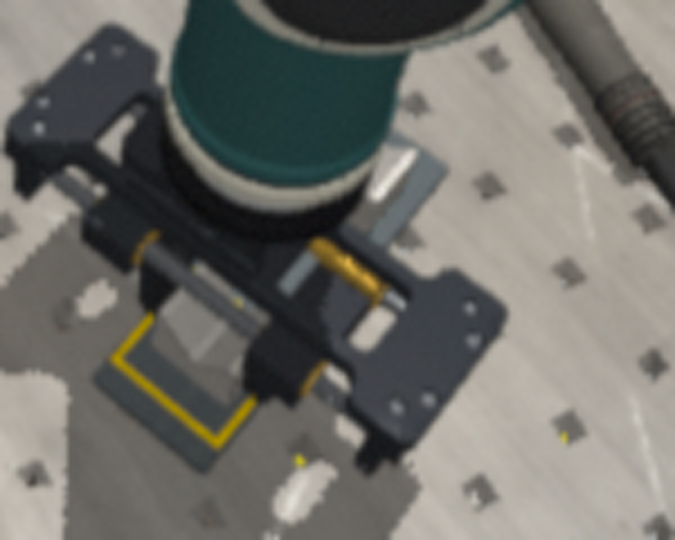

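The picture shows the block held level over the outline, centred between its left and right lines. I correct by about 2 mm and lower it.

>>> step_arm([
  {"dx":-1,"dy":-2,"dz":3,"ax":0,"ay":0,"az":0,"hand":1},
  {"dx":-1,"dy":-2,"dz":5,"ax":0,"ay":0,"az":0,"hand":1},
  {"dx":-1,"dy":-2,"dz":5,"ax":0,"ay":0,"az":0,"hand":1},
  {"dx":-1,"dy":-2,"dz":5,"ax":0,"ay":0,"az":0,"hand":1},
  {"dx":-1,"dy":-2,"dz":5,"ax":0,"ay":0,"az":0,"hand":1},
])

```text
clock: 11.7
eef_pos: [0.4577, -0.3041, 0.0187]
orientation: [0.0, 0.991, 0.136, 0.0]
contact_force: [1.1, 0.1, -2.7]
opening: 0.0399
grasp_force: 30.0
```

Run:
```python
from h import *
move([.459,-.3045,.0165],15.6-90)
```

```text
now [ 0.4577 -0.3041  0.0187] yaw_y -74.37 d mm [1.1 0.7 2.2] a [ 0.0001 -0.0001  0.0005]
```

>>> step_arm([
  {"dx":1,"dy":0.5,"dz":1,"ax":0,"ay":0,"az":0,"hand":1},
  {"dx":1,"dy":0.5,"dz":2,"ax":0,"ay":0,"az":0,"hand":1},
  {"dx":1,"dy":0.5,"dz":2.5,"ax":0,"ay":0,"az":0,"hand":1},
  {"dx":1,"dy":0.5,"dz":2.5,"ax":0,"ay":0,"az":0,"hand":1},
])

```text
clock: 12.1
eef_pos: [0.459, -0.3043, 0.0164]
orientation: [0.0, 0.991, 0.136, 0.0]
contact_force: [0.2, 0.6, -0.7]
opening: 0.0395
grasp_force: 30.0
```

Run:
```python
from h import *
move([.459,-.3045,.0165],15.6-90)
```

```text
now [ 0.459  -0.3043  0.0164] yaw_y -74.37 d mm [-0.   0.2 -0.1] a [ 0.0001 -0.0001  0.0005]
```

>>> step_arm([
  {"dx":0,"dy":0,"dz":0.5,"ax":0,"ay":0,"az":0,"hand":0.5},
  {"dx":0,"dy":0,"dz":0.5,"ax":0,"ay":0,"az":0,"hand":0.4},
  {"dx":0,"dy":0,"dz":0.5,"ax":0,"ay":0,"az":0,"hand":0.3},
  {"dx":0,"dy":0,"dz":0.5,"ax":0,"ay":0,"az":0,"hand":0.3},
  {"dx":0,"dy":0,"dz":-15,"ax":0,"ay":0,"az":0,"hand":0.3},
  {"dx":0,"dy":0,"dz":-50,"ax":0,"ay":0,"az":0,"hand":0.3},
  {"dx":0,"dy":0,"dz":-100,"ax":0,"ay":0,"az":0,"hand":0.3},
  {"dx":0,"dy":0,"dz":-150,"ax":0,"ay":0,"az":0,"hand":0.3},
  {"dx":0,"dy":-40,"dz":-160,"ax":0,"ay":0,"az":0,"hand":0.3},
  {"dx":0,"dy":-90,"dz":-160,"ax":0,"ay":0,"az":0,"hand":0.3},
  {"dx":0,"dy":-140,"dz":-160,"ax":0,"ay":0,"az":0,"hand":0.3},
  {"dx":0,"dy":-190,"dz":-160,"ax":0,"ay":0,"az":0,"hand":0.3},
  {"dx":0,"dy":-240,"dz":-160,"ax":0,"ay":0,"az":0,"hand":0.3},
  {"dx":0,"dy":-290,"dz":-160,"ax":0,"ay":0,"az":0,"hand":0.3},
  {"dx":0,"dy":-330,"dz":-160,"ax":0,"ay":0,"az":0,"hand":0.3},
  {"dx":0,"dy":-330,"dz":-160,"ax":0,"ay":0,"az":0,"hand":0.3},
])

```text
clock: 13.7
eef_pos: [0.3685, 0.0171, 0.1771]
orientation: [-0.001, 0.99, 0.139, 0.001]
contact_force: [0.7, -0.3, -0.1]
opening: 0.0616
grasp_force: 0.0
```

Run:
```python
from h import *
im,d=save('top','top6')
b=cv2.resize(im[175:265,362:428],None,fx=6.5,fy=6.5,interpolation=cv2.INTER_CUBIC)
cv2.imwrite('pics/c6.png',b)
c=imaging.get_calibration('top');K=c['camera_matrix'];q=c['rotation'];R=Ro.from_quat([q[1],q[2],q[3],q[0]]).as_matrix()
v,u=np.mgrid[:420,:560];P=c['eye']+(np.stack([(u-K[0,2])/K[0,0],-(v-K[1,2])/K[1,1],-np.ones_like(u)*1.],-1)@R.T)*d[...,None]
for nm,cc in(('vb',(.459,-.3045)),('fix',(.5643,-.273))):
  m=(abs(P[...,0]-cc[0])<.032)&(abs(P[...,1]-cc[1])<.032)&(P[...,2]>.017)&(P[...,2]<.07);Q=P[m][:,:2].astype(np.float32);print(nm,m.sum(),cv2.minAreaRect(Q),Q.mean(0),P[m][:,2].max())
```

```text
vb 305 ((0.4582824409008026, -0.3026370108127594), (0.03385475277900696, 0.041191451251506805), 15.381190299987793) [ 0.45823088 -0.30245638] 0.04247274503309528
fix 297 ((0.5644494295120239, -0.27268466353416443), (0.033990491181612015, 0.0410974845290184), 15.93632698059082) [ 0.56394655 -0.27283353] 0.04200408323588145
```

View pics/c6.png

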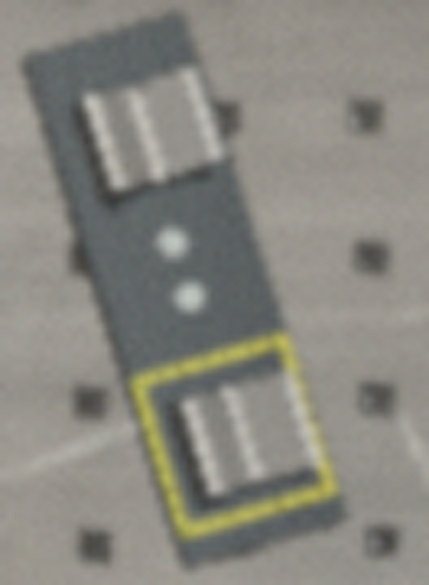

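The picture shows the V block upright inside the outline, its groove in line with the fixed one. The measured spacing is 110.3 mm, lateral error is under 0.5 mm and yaw error is about 0.5°.

```bash
python3 -c "
from h import *
print(ctrl.hand_in())"
```

```text
the job is handed in; nothing more can be done
None
```

The job is handed in: I turned the carousel until the V block stood within about 0.7° of the pointer, then set it V upward in the middle of the yellow outline, its groove within about 0.5 mm and 0.5° of the fixed one; my first grip closed on the hub plate, so I re-gripped on the knob before turning.

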